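Chase the thread of a stand's boss with a tap

TASK

Clean out the thread in the stand's boss with the tap that is already started in it: turn its T-handle clockwise (seen from above) half a turn forward and a quarter turn back, do that once more, then turn forward again until you feel the tap meet the bottom of the hole, ease it back a quarter turn and let go, leaving it in the hole. Measure each turn from where the last one ended; keep the twist light and do not lean on the tap sideways, because it snaps easily, and leave everything else on the bench where it is.

Things in the scene. Friction and masses are not known exactly. Their poses are not given: they have to be found in the camera images.
- handle (a point): centre of the T-handle's steel crossbar, on the tap's axis, about 116 mm above the bench. The bar has flat sides: 84 mm long, 14 mm wide, 13 mm high, with a 21 mm ball on one end and an 11 mm pin, 8 mm long, on the other; a 13 mm round stem below. Its x axis points along the bar to the ball, z up along the tap.
- ball (a point): centre of the 21 mm ball on one end of the crossbar, 48 mm from the tap's axis, level with the bar; it tells how far the bar has turned
- tap_depth (a point): point on the tap's axis that sinks with its thread, 2 mm a turn; about 46 mm above the bench at the start. The 16 mm tap rubs at 0.08 N m either way, stays where left, and leans elastically about the boss's top at 15 N m per rad, snapping beyond 4 degrees. The hole's bottom stops it firmly 310 to 420 degrees forward of its start; where is not known.
- windup (a joint): twist of the springy stem between crossbar and tap, rad: 0 at rest, positive while the bar is pushed clockwise (forward), negative while pushed back; 2 N m per rad, so about 0.04 while the tap turns, climbing further only at the bottom. The tap has turned by the bar's turn less this twist. Beyond 0.20 either way it snaps.
- base: grey base plate, 200 x 170 x 14 mm, fixed to the bench, origin under its centre, below the tap's axis. On it stands a round aluminium boss, 48 mm wide, 32 mm high (top 46 mm above the bench), with the tap upright in its hole; the crossbar's centre is 70 mm above the boss's top
- collar: loose steel ring, 36 mm wide, 14 mm high, lying on the base plate; origin under its centre
- nut: loose hexagon nut, 24 mm flats, 11 mm high, lying on the base plate; origin under its centre
- reagent: round bottle with white cap, 64 mm wide, about 130 mm high, to the left; origin under its centre
- tipbox: pipette tip box with clear lid, 117 x 80 x 78 mm, left and further out; origin under its centre
- rack: white tube rack, 90 x 160 x 35 mm, to the right; origin under its centre
- jar: small white jar, 52 mm wide, 60 mm high, to the right and nearer; origin under its centre
- wrench: flat steel spanner, 160 mm long, lying on the bench to the left and nearer; origin under its middle

How it is judged:
By the outcome, as a careful person would: the job done as asked, in the order asked, and still so for the second after the job is handed in, with the robot touching nothing.
It also fails if it takes over 72 s, if anything falls off the work surface, if the arm or the gripper's body presses on something with over 40 N, if the wrist force passes 120 N, or if a joint passes its speed limit or range.

ROBOT

A 6-joint arm with a two-finger parallel gripper is mounted at the origin on the work surface. World frame = base frame: x ahead of the robot, y to its left, z up, the work surface at z = 0. Lengths are in m, angles in rad, forces in N, time in s.
With the tool pointing down it reaches from about 0.25 to 0.775 m from the base axis. Payload 4 kg.
Tool frame: the origin (TCP) lies where the fingers leave the gripper's body, on its centre line; the fingertips stand 97 mm ahead of it and the grasp point (between the pads) lies 78 mm ahead of it; z points along the fingers, x is the direction in which the jaws open and shut, and the axes are right-handed (so a half turn about z gives the same grasp; the last joint's range is limited). The gripper opens to 94 mm and grips with 3 to 60 N. Pads are 16 mm wide; open, the fingers measure 119 mm over their backs; the gripper's body (75 mm by 177 mm) begins 78 mm behind the grasp point.
Start: joints at [-1.265, 0.087, 1.371, -0, 1.684, -0.103], TCP at [0.219, -0.505, 0.303] pointing down, gripper open.
Joint ranges: [-3.1, 3.1], [-0.76, 2.03], [0.27, 2.55], [-1.08, 4.22], [0.17, 2.65], [-2.57, 2.57]. Speed limits (rad/s): [2.79, 2.79, 3.14, 3.14, 3.14, 3.14].

INTERFACE

Orientations are given as [roll, pitch, yaw] about the fixed x, y, z axes, in that order (R = Rz(yaw) Ry(pitch) Rx(roll)).
In Python, from bench import * gives the robot as it stands.
- The arm moves only by the tool jog_arm, never from a script. Its argument "moves" is a list of rows, each a list of 7 numbers: the turn, a rotation vector about the world's x, y, z in rad, then the shift along the world's x, y, z in mm, then the finger opening in mm, from 0 to 94. In form: [[rx, ry, rz, tx, ty, tz, fingers], ...]. A call has 1 to 12 rows; each row shifts and turns the commanded pose from where the row before left it; what a row does not reach is not made up. A row lasts 1/8 s, in which the tool goes at most 62.5 mm and 10.7 degrees, less where a joint would pass 70% of its speed; a pose out of reach is approached as far as the arm can. A call is refused whole if a number of a shift passes 62.5 or a number of a turn 0.188, either way. A call with a gripper value outside its range is refused whole. The fingers move at their own pace and stop on an object; the grip force is fixed at half the most. Time passes only in rows, so rows that do not move let the fingers close. It gives the time, the measured TCP pose, the force and the opening at its end, in the units of the state.
- get_obs(): the state, without advancing time (a new reading comes with each control period).
- snapshot(name): name is "scene" or "top" or "wrist"; returns the picture (384x512x3 uint8, red, green, blue); there is no depth.
- get_calibration(name): a dict with "camera_matrix" (3x3 intrinsics, pixels), "k1" (the pictures are not rectified: a ray, as slopes to the right and down, at radius r is drawn at 1 + k1 r^2 times it, then the intrinsics apply), "R" (3x3) and "t" (3): a world point X has camera coordinates R X + t. Camera axes: x right, y down, z forward; pixel columns grow to the right and rows downward; lengths in m; the calibration is good to about 2 mm. A picture is of the moment at which its call begins: read the wrist's pose just before it. get_calibration takes no time and is no camera call; for the wrist camera it gives the pose at the moment of the call.
- close_job(): hands the job in, once; it reports no verdict.
Trained networks look in the newest picture that a camera, given by its name, has taken for a name from the list of things; names that differ only in an ending like _2 or _b are one class to them, and where a whole thing is asked for, a point or a joint stands for the part that bears it (a point fixed in the world has none). Each returns a list of dicts, best first, with "conf" (0 to 1); they miss things now and then, are a little off and sometimes report something else, mostly with a low value. They report only what shows in the picture. A call takes as long as a camera call.
- look_for(label, camera): "bbox" ([left, top, right, bottom] in pixels, round what is visible of it).
The state is a dict: "time": time; "joint_positions": joint angles; "qvel": joint speeds; "joint_torque": joint torques, N m; "tool_pos": TCP position; "ee_rot": TCP orientation; "wrist_force": force on the tool from outside, world axes, zero at the start; "wrist_torque": the same for the moment, N m; "width": finger opening in m.
Only numpy, scipy, OpenCV 4.12 (cv2) and the standard library are available. Lean on these libraries where they do the work, as an engineer would, in place of code of your own. Each camera call takes 0.05 s, during which the arm holds its last target.

## Working session

There is one attempt and no reset: what is moved stays moved. The work goes in short steps, Python scripts to look and compute and a tool call to move; the robot and the scene stay as the last step left them, time stands still between calls to the robot, and variables do not carry over. Pictures are saved under pics/ and viewed, and the job is handed in when it is done.

Besides the shell and the picture viewer there is one more tool, called after "Request:" by a JSON object that holds its "name" and its "arguments". jog_arm: Moves the arm, as the interface text tells. Its arguments: {"type":"object","properties":{"moves":{"type":"array","items":{"type":"array","items":{"type":"number"}}}},"required":["moves"]}

```bash
ls; mkdir -p pics
python3 - <<'E'
from bench import *
import cv2
o=get_obs(); print({k:(v if not hasattr(v,'round') else v) for k,v in o.items()})
for n in ["scene","top"]:
    im=snapshot(n); cv2.imwrite(f"pics/{n}0.png",im[:,:,::-1])
    print(n,get_calibration(n))
    for l in ["handle","ball","base"]:
        print(l,look_for(l,n)[:2])
E
```

```text
pics
{'time': 0.0, 'joint_positions': array([-1.26510591e+00,  8.79430504e-02,  1.37225298e+00, -1.90181678e-05,
        1.68359301e+00, -1.03081312e-01]), 'qvel': array([-0.00033238,  0.00070722, -0.00070978,  0.00097695,  0.00136634,
        0.00207041]), 'joint_torque': array([ 7.77703590e-04, -3.40179741e+01, -3.02428293e+01,  7.16250390e-02,
        3.29203019e-02, -1.74821548e-04]), 'tool_pos': array([ 0.2185137 , -0.50436028,  0.30151113]), 'ee_rot': array([-3.14138545e+00,  2.18667710e-03, -1.16202649e+00]), 'wrist_force': array([-0.49826287, -0.16301211, -0.05163493]), 'wrist_torque': array([-0.00797654, -0.001392  , -0.03205438]), 'width': 0.09401375010583517}
scene {'camera_matrix': array([[386.73926042,   0.        , 253.1305966 ],
       [  0.        , 386.73926042, 192.09398175],
       [  0.        ,   0.        ,   1.        ]]), 'k1': -0.009872224784624004, 'R': array([[ 0.17181299,  0.98507657,  0.01021993],
       [ 0.72690556, -0.11976833, -0.67621287],
       [-0.66489744,  0.12361108, -0.73663539]]), 't': array([-0.09458934, -0.32606911,  1.40836769])}
handle []
ball [{'bbox': [204.1, 188.7, 240.8, 223.7], 'conf': 0.79}, {'bbox': [237.7, 242.8, 248.4, 256.8], 'conf': 0.23}]
base [{'bbox': [190.9, 199.0, 263.2, 269.6], 'conf': 0.89}]
top {'camera_matrix': array([[443.54493853,   0.        , 258.99987216],
       [  0.        , 443.54493853, 198.87091335],
       [  0.        ,   0.        ,   1.        ]]), 'k1': -0.1355305125642662, 'R': array([[-0.0223861 , -0.99965981,  0.01338354],
       [-0.98499001,  0.01976184, -0.1714764 ],
       [ 0.17115358, -0.01702134, -0.98509732]]), 't': array([0.00329027, 0.55504573, 1.18476906])}
handle [{'bbox': [270.3, 167.8, 302.2, 199.1], 'conf': 0.74}]
ball [{'bbox': [268.4, 169.0, 305.6, 197.5], 'conf': 0.54}]
base [{'bbox': [254.2, 155.7, 311.2, 228.7], 'conf': 0.63}]
```

Run:
```python
import cv2
for n,(a,b,c,d) in {"scene":(140,150,330,290),"top":(180,110,380,260)}.items():
    im=cv2.imread(f"pics/{n}0.png"); cv2.imwrite(f"pics/{n}0c.png",cv2.resize(im[b:d,a:c],None,fx=4,fy=4,interpolation=cv2.INTER_CUBIC))
```

```text
(no output)
```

View pics/scene0.png

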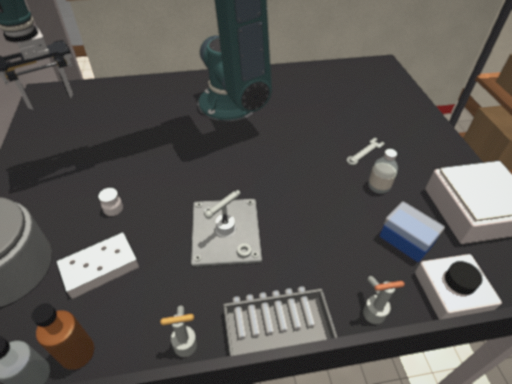

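View pics/top0.png

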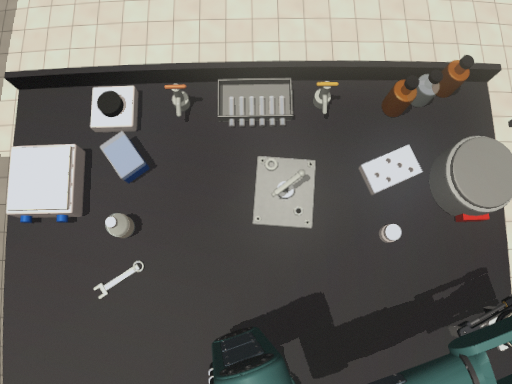

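```bash
ls pics
```

```text
scene0.png
scene0c.png
top0.png
top0c.png
```

View pics/top0c.png

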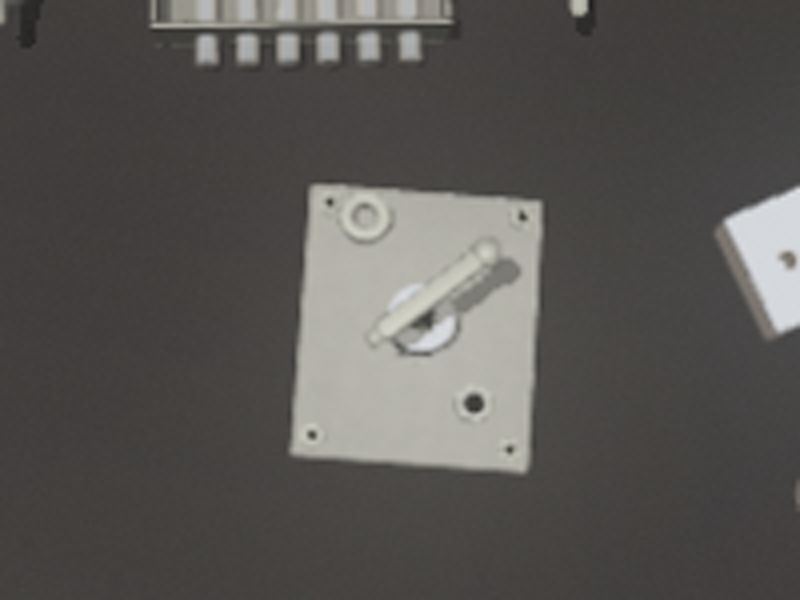

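View pics/scene0c.png

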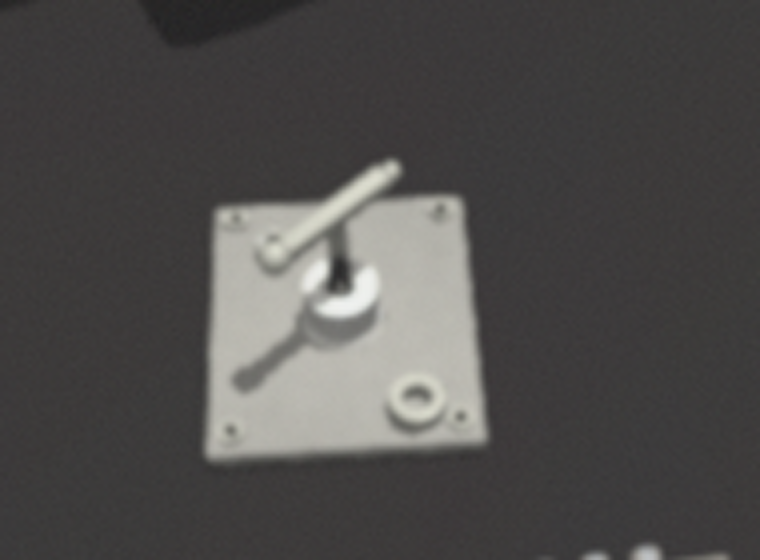

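The scene view shows the plate with the T-handle: ball at about (208,212), pin at about (238,192). In the top view the ball is at about (301,172) and the pin at about (274,194). The collar is at upper left of the plate and the nut at lower right.

```bash
cat > h.py <<'E'
import numpy as np, cv2
from scipy.optimize import least_squares
def proj(c,X):
    p=c['R']@np.asarray(X,float)+c['t']; s=p[:2]/p[2]; s=s*(1+c['k1']*(s@s))
    return (c['camera_matrix']@np.append(s,1))[:2]
def ray(c,uv):
    K=c['camera_matrix']; d=np.array([(uv[0]-K[0,2])/K[0,0],(uv[1]-K[1,2])/K[1,1]]); s=d.copy()
    for _ in range(20): s=d/(1+c['k1']*(s@s))
    return -c['R'].T@c['t'], c['R'].T@np.append(s,1)
def onz(c,uv,z):
    o,d=ray(c,uv); return o+d*(z-o[2])/d[2]
def tri(cs,uvs):
    return least_squares(lambda X:np.concatenate([proj(c,X)-u for c,u in zip(cs,uvs)]),[.5,0,.1]).x
E
python3 - <<'E'
from h import *
from bench import *
a=get_calibration("scene");b=get_calibration("top")
f=lambda p,o:np.array(p)/4+np.array(o)
sc=lambda p:f(p,(140,150)); tp=lambda p:f(p,(180,110))
B=tri([a,b],[sc((271,249)),tp((486,251))]);P=tri([a,b],[sc((395,167)),tp((374,340))])
print(B,P,np.linalg.norm(B-P))
b1=onz(b,tp((486,251)),.116);p1=onz(b,tp((374,340)),.116);b2=onz(a,sc((271,249)),.116);p2=onz(a,sc((395,167)),.116)
print(b1,p1,b2,p2)
for q in((b1,p1),(b2,p2)):
    d=q[0]-q[1];print(np.hypot(*d[:2]),np.degrees(np.arctan2(d[1],d[0])))
# plate corners z=.014
cs=[onz(b,tp(x),.014) for x in((310,184),(542,201),(527,471),(291,456))];print(np.array(cs),np.mean(cs,0))
cs=[onz(a,sc(x),.014) for x in((215,207),(463,197),(487,441),(207,459))];print(np.array(cs),np.mean(cs,0))
E
```

```text
[ 0.6094003  -0.11943847  0.1249762 ] [ 0.55254696 -0.04118053  0.12031016] 0.0968420365574001
[ 0.61136942 -0.12187863  0.116     ] [ 0.55272484 -0.04566622  0.116     ] [ 0.60208874 -0.118368    0.116     ] [ 0.54922668 -0.03695533  0.116     ]
0.09616401980717487 -52.42213137522896
0.09706914996911317 -57.00393545246469
[[ 0.68754172 -0.00755267  0.014     ]
 [ 0.67184482 -0.17635008  0.014     ]
 [ 0.47476056 -0.15682222  0.014     ]
 [ 0.4890807   0.01021767  0.014     ]] [ 0.58080695 -0.08262683  0.014     ]
[[ 0.4730279  -0.15261466  0.014     ]
 [ 0.49179429  0.01747949  0.014     ]
 [ 0.68896414 -0.00302432  0.014     ]
 [ 0.67360027 -0.17137654  0.014     ]] [ 0.58184665 -0.07738401  0.014     ]
```

Request:
{"name": "jog_arm", "arguments": {"moves": [[0,0,0.148,30,35,2.5,94],[0,0,0.148,30,35,2.5,94],[0,0,0.148,30,35,2.5,94],[0,0,0.148,30,35,2.5,94],[0,0,0.148,30,35,2.5,94],[0,0,0.148,30,35,2.5,94],[0,0,0.148,30,35,2.5,94],[0,0,0.148,30,35,2.5,94],[0,0,0.148,30,35,2.5,94],[0,0,0.148,30,35,2.5,94],[0,0,0.148,30,35,2.5,94],[0,0,0.148,31,38,2.5,94]]}}

```text
time: 1.9
tool_pos: [0.5805, -0.0805, 0.3329]
ee_rot: [3.141, -0.0, 0.619]
wrist_force: [0.2, -0.3, 0.5]
width: 0.0943
```

Request:
{"name": "jog_arm", "arguments": {"moves": [[0,0,0,0,0,0,60],[0,0,0,0,0,0,40]]}}

```text
time: 2.15
tool_pos: [0.5794, -0.082, 0.3325]
ee_rot: [3.142, 0.001, 0.613]
wrist_force: [0.4, -0.3, -0.6]
width: 0.0775
```

Run:
```python
from h import *
from bench import *
o=get_obs(); print(o['time'],o['joint_positions'].round(3),o['tool_pos'].round(4),o['ee_rot'].round(4),o['wrist_force'],o['wrist_torque'])
c=get_calibration("wrist"); im=snapshot("wrist"); cv2.imwrite("pics/w1.png",im[:,:,::-1])
print(c, -c['R'].T@c['t'])
for l in ["handle","ball"]: print(l,look_for(l,"wrist")[:2])
```

```text
2.15 [-2.370e-01  1.630e-01  1.228e+00 -1.000e-03  1.751e+00 -8.500e-01] [ 0.5794 -0.082   0.3325] [3.1416e+00 9.0000e-04 6.1310e-01] [ 0.43320745 -0.33193595 -0.57483047] [ 0.00446597 -0.13277653 -0.00085283]
{'camera_matrix': array([[304.70946853,   0.        , 253.66858504],
       [  0.        , 304.70946853, 182.56974919],
       [  0.        ,   0.        ,   1.        ]]), 'k1': -0.055410545203513094, 'R': array([[ 8.18246092e-01,  5.74867754e-01, -6.30777300e-04],
       [ 5.56710863e-01, -7.92127679e-01,  2.50213420e-01],
       [ 1.43339971e-01, -2.05087314e-01, -9.68190501e-01]]), 't': array([-0.42558939, -0.4216169 ,  0.31892471])} [ 0.53724091 -0.02390939  0.41400563]
handle [{'bbox': [244.9, 128.6, 267.6, 234.2], 'conf': 0.86}]
ball [{'bbox': [249.5, 126.0, 269.1, 232.9], 'conf': 0.88}]
```

View pics/w1.png

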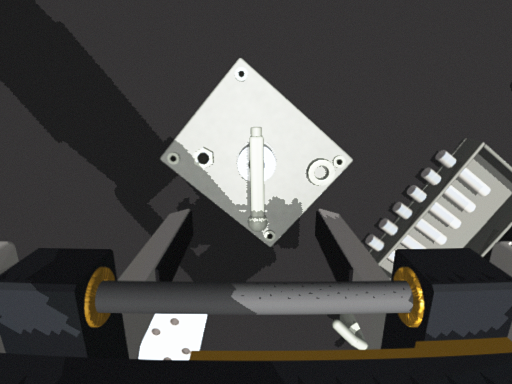

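Run:
```python
import cv2
im=cv2.imread("pics/w1.png"); cv2.imwrite("pics/w1c.png",cv2.resize(im[115:245,190:320],None,fx=4.5,fy=4.5,interpolation=cv2.INTER_CUBIC))
```

```text
(no output)
```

View pics/w1c.png

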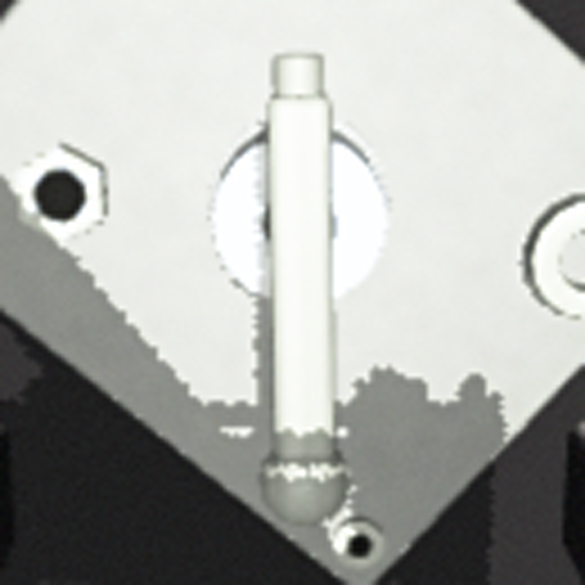

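Run:
```python
from h import *
from bench import *
w=get_calibration("wrist");a=get_calibration("scene");b=get_calibration("top")
g=lambda x,y:np.array([x/4.5+190,y/4.5+115])
B=onz(w,g(304.5,480),.116);E1=onz(w,g(299,97),.1225);P=onz(w,g(298,56),.116)
d=B-P; u=d[:2]/np.hypot(*d[:2]); print(B,E1,P,np.hypot(*d[:2]),np.degrees(np.arctan2(u[1],u[0])))
print('centres from ball, end, pin',B[:2]-.048*u,E1[:2]+.042*u,P[:2]+.050*u)
# multi-camera fit x,y,z,th
obs=[(w,g(304.5,480),.048),(w,g(298,56),-.05),(a,np.array([271,249])/4+(140,150),.048),(a,np.array([395,167])/4+(140,150),-.05),(b,np.array([486,251])/4+(180,110),.048),(b,np.array([374,340])/4+(180,110),-.05)]
f=lambda q:np.concatenate([proj(c,[q[0]+r*np.cos(q[2]),q[1]+r*np.sin(q[2]),q[3]])-uv for c,uv,r in obs])
s=least_squares(f,[.58,-.08,-.95,.116]);print(s.x,np.degrees(s.x[2]),f(s.x).round(1))
```

```text
[ 0.60890168 -0.1201398   0.116     ] [ 0.55641705 -0.0478966   0.1225    ] [ 0.55161745 -0.04134739  0.116     ] 0.09741523205614934 -53.98182444064887
centres from ball, end, pin [ 0.58067567 -0.08131593] [ 0.58111481 -0.08186748] [ 0.58101954 -0.08178891]
[ 0.58045819 -0.08101147 -0.94390668  0.11986497] -54.08186892358087 [-0.   1.1  0.1 -0.7 -0.5  1.2 -1.4 -0.3 -0.6  0.7 -1.9  0.4]
```

Request:
{"name": "jog_arm", "arguments": {"moves": [[0,0,0.0145,1.5,0,-20,60],[0,0,0,0,0,-20,60],[0,0,0,0,0,-20,60],[0,0,0,0,0,-20,50],[0,0,0,0,0,0,50],[0,0,0,0,0,0,50]]}}

```text
time: 3.05
tool_pos: [0.5811, -0.0824, 0.2538]
ee_rot: [3.14, -0.001, 0.627]
wrist_force: [-0.6, 0.1, 0.0]
width: 0.0502
```

Run:
```python
from h import *
from bench import *
import pickle
o=get_obs(); print(o['time'],o['joint_positions'].round(3),o['tool_pos'].round(4),o['ee_rot'].round(4),o['wrist_force'],o['wrist_torque'])
c=get_calibration("wrist"); im=snapshot("wrist"); cv2.imwrite("pics/w2.png",im[:,:,::-1]);pickle.dump(c,open('w2.pkl','wb'))
```

```text
3.05 [-0.237  0.182  1.361  0.     1.597 -0.865] [ 0.5811 -0.0824  0.2538] [ 3.1405e+00 -1.0000e-03  6.2730e-01] [-0.59937261  0.13216685  0.0159374 ] [-0.04137662 -0.16044314  0.01072367]
```

View pics/w2.png

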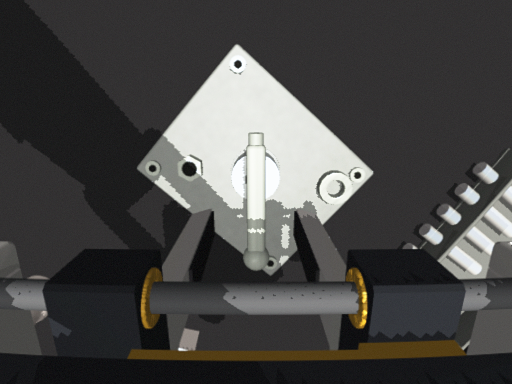

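Run:
```python
from h import *
import pickle
im=cv2.imread("pics/w2.png"); cv2.imwrite("pics/w2c.png",cv2.resize(im[125:275,190:320],None,fx=4,fy=4,interpolation=cv2.INTER_CUBIC))
```

```text
(no output)
```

View pics/w2c.png

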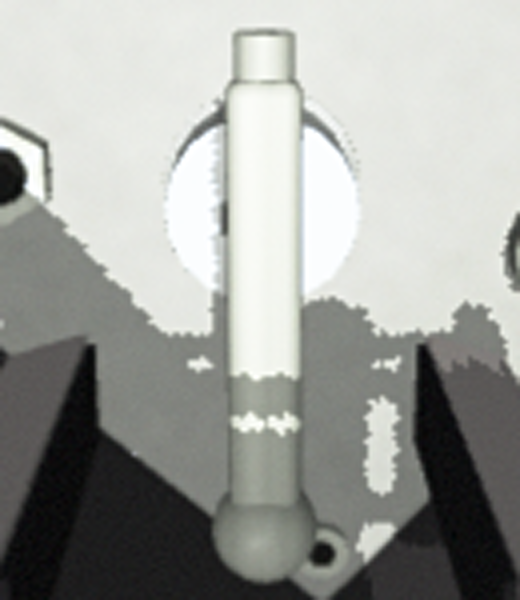

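Run:
```python
from h import *
import pickle
w=pickle.load(open('w2.pkl','rb'))
g=lambda x,y:np.array([x/4+190,y/4+125])
for z in(.114,.116,.118):
    B=onz(w,g(264,532),z);E1=onz(w,g(263,83),z+.0065);P=onz(w,g(264,33),z+.0035)
    d=B-P; u=d[:2]/np.hypot(*d[:2]); print(z,np.hypot(*d[:2]),np.degrees(np.arctan2(u[1],u[0])))
    print(B[:2]-.048*u,E1[:2]+.042*u,P[:2]+.050*u)
# fingertip midpoints
print(onz(w,g(95,345),.157), onz(w,g(418,345),.157))
```

```text
0.114 0.09976151119094086 -53.96590073131031
[ 0.58196222 -0.08213796] [ 0.5810508  -0.08123632] [ 0.58092599 -0.08071348]
0.116 0.09886257222523505 -53.96574208189805
[ 0.58130935 -0.08126965] [ 0.58087999 -0.08102787] [ 0.58080192 -0.08057212]
0.118 0.09796363326030114 -53.96558052087189
[ 0.58065647 -0.08040134] [ 0.58070918 -0.08081942] [ 0.58067786 -0.08043075]
[ 0.55603493 -0.09165276  0.157     ] [ 0.59662597 -0.06229469  0.157     ]
```

Request:
{"name": "jog_arm", "arguments": {"moves": [[0,0,0.002,0,1.4,-15,40],[0,0,0,0,0,-15,40],[0,0,0,0,0,-15,40],[0,0,0,0,0,-14,40],[0,0,0,0,0,0,40],[0,0,0,0,0,0,40]]}}

```text
time: 3.85
tool_pos: [0.5813, -0.0803, 0.194]
ee_rot: [3.141, -0.0, 0.631]
wrist_force: [0.2, -0.0, -0.0]
width: 0.04
```

```bash
cat > st.py <<'E'
from bench import *
import numpy as np
o=get_obs(); 
p=o['tool_pos'];F=o['wrist_force'];T=o['wrist_torque']
print('t',o['time'],'j',o['joint_positions'].round(3),'tcp',p.round(4),'rot',o['ee_rot'].round(4),'F',F.round(2),'T',T.round(3),'w',round(o['width'],4))
E
python3 st.py; python3 st.py
```

```text
t 3.85 j [-0.234  0.213  1.445  0.     1.483 -0.864] tcp [ 0.5813 -0.0803  0.194 ] rot [ 3.1412e+00 -5.0000e-04  6.3050e-01] F [ 0.24 -0.02 -0.01] T [ 0.004 -0.123  0.012] w 0.04
t 3.85 j [-0.234  0.213  1.445  0.     1.483 -0.864] tcp [ 0.5813 -0.0803  0.194 ] rot [ 3.1412e+00 -5.0000e-04  6.3050e-01] F [ 0.24 -0.02 -0.01] T [ 0.004 -0.123  0.012] w 0.04
```

Request:
{"name": "jog_arm", "arguments": {"moves": [[0,0,0,0,0,0,22],[0,0,0,0,0,0,17],[0,0,0,0,0,0,15],[0,0,0,0,0,0,10],[0,0,0,0,0,0,10],[0,0,0,0,0,0,10],[0,0,0,0,0,0,10]]}}

```text
time: 4.72
tool_pos: [0.5813, -0.0803, 0.194]
ee_rot: [3.141, -0.001, 0.631]
wrist_force: [-0.6, -0.3, 1.9]
width: 0.0137
```

```bash
python3 st.py
```

```text
t 4.725 j [-0.234  0.213  1.446  0.     1.482 -0.864] tcp [ 0.5813 -0.0803  0.194 ] rot [ 3.1412e+00 -6.0000e-04  6.3050e-01] F [-0.59 -0.25  1.89] T [ 0.025 -0.16  -0.024] w 0.0137
```

Request:
{"name": "jog_arm", "arguments": {"moves": [[0,0,-0.05,0,0,-0.02,10],[0,0,-0.09,0,0,-0.03,10],[0,0,-0.09,0,0,-0.03,10],[0,0,-0.09,0,0,-0.03,10],[0,0,-0.09,0,0,-0.03,10],[0,0,-0.09,0,0,-0.03,10]]}}

```text
time: 5.48
tool_pos: [0.5811, -0.0803, 0.1938]
ee_rot: [3.141, -0.0, 0.128]
wrist_force: [0.6, -0.1, 1.4]
width: 0.0136
```

```bash
python3 st.py
```

```text
t 5.475 j [-0.234  0.213  1.446 -0.     1.483 -0.362] tcp [ 0.5811 -0.0803  0.1938] rot [ 3.1414 -0.      0.1278] F [ 0.57 -0.12  1.43] T [-0.003 -0.074  0.082] w 0.0136
```

Request:
{"name": "jog_arm", "arguments": {"moves": [[0,0,-0.11,0,0,-0.035,10],[0,0,-0.11,0,0,-0.035,10],[0,0,-0.11,0,0,-0.035,10],[0,0,-0.11,0,0,-0.035,10],[0,0,-0.11,0,0,-0.035,10],[0,0,-0.11,0,0,-0.035,10],[0,0,-0.11,0,0,-0.035,10],[0,0,-0.11,0,0,-0.035,10],[0,0,-0.11,0,0,-0.035,10],[0,0,-0.11,0,0,-0.035,10],[0,0,-0.11,0,0,-0.035,10],[0,0,-0.11,0,0,-0.035,10]]}}

```text
time: 6.98
tool_pos: [0.5807, -0.0799, 0.1934]
ee_rot: [3.141, 0.001, -1.193]
wrist_force: [-1.6, 0.9, 2.4]
width: 0.014
```

```bash
python3 st.py
```

```text
t 6.975 j [-0.234  0.213  1.447  0.     1.483  0.959] tcp [ 0.5807 -0.0799  0.1934] rot [ 3.1407e+00  1.1000e-03 -1.1927e+00] F [-1.62  0.93  2.45] T [0.238 0.3   0.091] w 0.014
```

Request:
{"name": "jog_arm", "arguments": {"moves": [[0,0,-0.115,-0.2,0.1,-0.035,10],[0,0,-0.115,-0.2,0.1,-0.035,10],[0,0,-0.115,0,0,-0.035,10],[0,0,-0.115,0,0,-0.035,10],[0,0,-0.115,0,0,-0.035,10],[0,0,-0.115,0,0,-0.035,10],[0,0,-0.115,0,0,-0.035,10],[0,0,-0.115,0,0,-0.035,10],[0,0,-0.115,0,0,-0.035,10],[0,0,-0.115,0,0,-0.035,10],[0,0,-0.115,0,0,-0.035,10],[0,0,-0.093,0,0,-0.03,10]]}}

```text
time: 8.48
tool_pos: [0.5807, -0.0793, 0.1929]
ee_rot: [3.14, 0.001, -2.55]
wrist_force: [0.2, 2.2, 2.6]
width: 0.0137
```

```bash
python3 st.py
```

```text
t 8.475 j [-2.330e-01  2.120e-01  1.448e+00  2.000e-03  1.481e+00  2.317e+00] tcp [ 0.5807 -0.0793  0.1929] rot [ 3.1402e+00  9.0000e-04 -2.5501e+00] F [0.22 2.16 2.6 ] T [ 0.61  -0.052  0.051] w 0.0137
```

Request:
{"name": "jog_arm", "arguments": {"moves": [[0,0,0.137,0,0,0.04,10],[0,0,0.137,0,0,0.04,10],[0,0,0.137,0,0,0.04,10],[0,0,0.137,0,0,0.04,10],[0,0,0.137,0,0,0.04,10],[0,0,0.137,0,0,0.04,10],[0,0,0.137,0,0,0.04,10],[0,0,0.137,0,0,0.04,10],[0,0,0.137,0,0,0.04,10],[0,0,0.137,0,0,0.04,10],[0,0,0.137,0,0,0.04,10],[0,0,0.137,0,0,0.04,10]]}}

```text
time: 9.98
tool_pos: [0.5805, -0.08, 0.1935]
ee_rot: [3.141, 0.0, -0.899]
wrist_force: [-0.4, 0.5, 2.6]
width: 0.0142
```

```bash
python3 st.py
python3 - <<'E'
from bench import *
import cv2
im=snapshot("wrist"); cv2.imwrite("pics/w3.png",im[:,:,::-1])
E
python3 st.py
```

```text
t 9.975 j [-0.234  0.212  1.448  0.     1.482  0.666] tcp [ 0.5805 -0.08    0.1935] rot [ 3.1413e+00  5.0000e-04 -8.9920e-01] F [-0.4   0.52  2.56] T [ 0.086  0.223 -0.109] w 0.0142
t 10.025 j [-0.234  0.212  1.448  0.     1.482  0.663] tcp [ 0.5805 -0.08    0.1934] rot [ 3.1412e+00  5.0000e-04 -8.9640e-01] F [-0.61  0.06  2.34] T [ 0.087  0.138 -0.091] w 0.0138
```

View pics/w3.png

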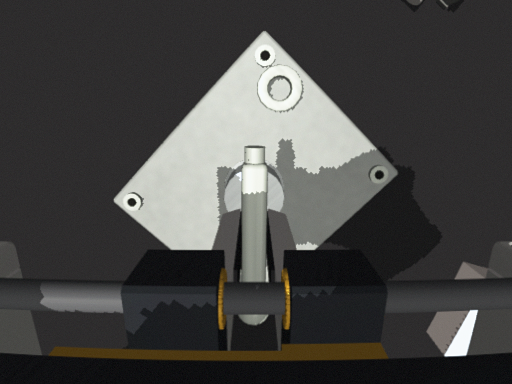

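Run:
```python
import numpy as np
D=[(.63,0,0,-.6,-.25),(.128,0,0,.57,-.12),(-1.19,0,0,-1.62,.93),(-2.55,-.4,.2,.22,2.16),(-.9,-.4,.2,-.5,.3)]
M=[];r=[]
for y,px,py,fx,fy in D:
    c,s=np.cos(y),np.sin(y)
    M+=[[1,0,-c,-s*-1],[0,1,-s,-c]]  # A - R g = P + F/k
    r+=[px+fx/3.06,py+fy/3.06]
x,res,_,_=np.linalg.lstsq(np.array(M),np.array(r),rcond=None);print(x,res)
```

```text
[-0.11212025  0.42638019  0.08803498  0.44912187] [0.20953316]
```

Request:
{"name": "jog_arm", "arguments": {"moves": [[0,0,0,0,0,0,36],[0,0,0,0,0,0,36],[0,0,0,0,0,0,36],[0,0,0,0,0,20,36],[0,0,0,0,0,25,36],[0,0,0.18,0.3,0.2,0,36],[0,0,0.18,0,0,0,36],[0,0,0.18,0,0,0,36],[0,0,0.18,0,0,0,36],[0,0,0.18,0,0,0,36],[0,0,0.18,0,0,0,36],[0,0,0.18,0,0,0,36]]}}

```text
time: 11.52
tool_pos: [0.581, -0.0799, 0.238]
ee_rot: [-3.142, 0.0, 0.362]
wrist_force: [0.1, 0.6, -0.7]
width: 0.0359
```

Request:
{"name": "jog_arm", "arguments": {"moves": [[0,0,0.18,0,0,0,36],[0,0,0.18,0,0,0,36],[0,0,0.18,0,0,0,36],[0,0,0.18,0,0,0,36],[0,0,0.18,0,0,0,36],[0,0,0.18,0,0,0,36],[0,0,0.18,0,0,0,36],[0,0,0.18,0,0,0,36],[0,0,0.18,0,0,0,36],[0,0,0.18,0,0,0,36],[0,0,0.038,0,0,0,36],[0,0,0,0,0,0,36]]}}

```text
time: 13.02
tool_pos: [0.581, -0.0799, 0.238]
ee_rot: [-3.141, -0.0, 2.194]
wrist_force: [0.1, -0.4, -0.6]
width: 0.0364
```

```bash
python3 st.py
python3 - <<'E'
from bench import *
from h import *
import pickle
c=get_calibration("wrist");im=snapshot("wrist"); cv2.imwrite("pics/w4.png",im[:,:,::-1]);pickle.dump(c,open('w4.pkl','wb'))
im=snapshot("top"); cv2.imwrite("pics/t4.png",im[:,:,::-1])
E
python3 st.py
```

```text
t 13.025 j [-0.233  0.189  1.385  0.     1.568 -2.427] tcp [ 0.581  -0.0799  0.238 ] rot [-3.1414e+00 -3.0000e-04  2.1935e+00] F [ 0.1  -0.37 -0.58] T [ 0.097 -0.154 -0.047] w 0.0364
t 13.125 j [-0.233  0.189  1.385  0.     1.568 -2.427] tcp [ 0.581  -0.0799  0.2381] rot [-3.1414e+00 -2.0000e-04  2.1936e+00] F [ 0.06 -0.42 -0.36] T [ 0.13  -0.131 -0.019] w 0.0358
```

View pics/w4.png

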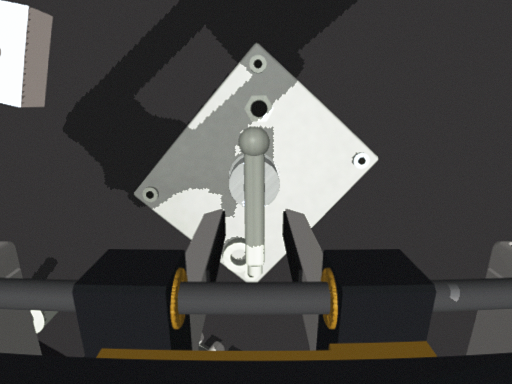

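```bash
cat > meas.py <<'E'
from h import *
import pickle,sys
n=sys.argv[1]; 
im=cv2.imread(f"pics/{n}.png"); x0,y0,x1,y1=map(int,sys.argv[2:6])
cv2.imwrite(f"pics/{n}c.png",cv2.resize(im[y0:y1,x0:x1],None,fx=4,fy=4,interpolation=cv2.INTER_CUBIC))
E
python3 meas.py w4 190 120 320 285
```

```text
(no output)
```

View pics/w4c.png

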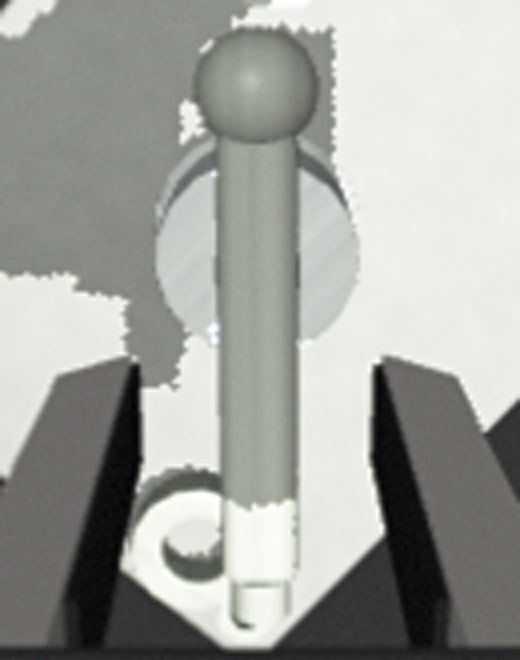

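Run:
```python
from h import *
import pickle
w=pickle.load(open('w4.pkl','rb'))
g=lambda x,y:np.array([x/4+190,y/4+120])
for z in(.114,.116,.118):
    B=onz(w,g(257,84),z);E1=onz(w,g(260.5,580),z+.0065);M1=onz(w,g(257,160),z+.0065)
    d=B-E1; u=d[:2]/np.hypot(*d[:2]); print(z,np.hypot(*d[:2]),np.degrees(np.arctan2(u[1],u[0])), B[:2]-.048*u,E1[:2]+.042*u)
    d=M1-E1;print(np.degrees(np.arctan2(d[1],d[0])))
w2=pickle.load(open('w2.pkl','rb'))
B=onz(w2,(256,258),.116);E1=onz(w2,(255.75,145.75),.1225);d=B-E1;print(np.degrees(np.arctan2(d[1],d[0])))
```

```text
0.114 0.08927342279167401 -143.9284647473275 [ 0.57989693 -0.08064699] [ 0.57930965 -0.08107479]
-143.85779720872603
0.116 0.08836872802653123 -143.928510704116 [ 0.57970811 -0.08078726] [ 0.57838958 -0.08174775]
-143.857797208726
0.118 0.08746403326144658 -143.92855761162366 [ 0.5795193  -0.08092754] [ 0.57746952 -0.0824207 ]
-143.85779720872603
-53.83589591458447
```

Request:
{"name": "jog_arm", "arguments": {"moves": [[0,0,0.006,-0.2,0.3,-15,36],[0,0,0,0,0,-15,36],[0,0,0,0,0,-14.5,36],[0,0,0,0,0,0,22],[0,0,0,0,0,0,17],[0,0,0,0,0,0,15],[0,0,0,0,0,0,10],[0,0,0,0,0,0,10],[0,0,0,0,0,0,10]]}}

```text
time: 14.25
tool_pos: [0.5811, -0.0796, 0.1945]
ee_rot: [3.141, 0.001, 2.201]
wrist_force: [0.5, 0.9, 3.6]
width: 0.0138
```

```bash
python3 st.py
```

```text
t 14.25 j [-0.233  0.212  1.446  0.     1.483 -2.433] tcp [ 0.5811 -0.0796  0.1945] rot [3.1405e+00 8.0000e-04 2.2006e+00] F [0.47 0.89 3.63] T [ 0.109 -0.05  -0.004] w 0.0138
```

Request:
{"name": "jog_arm", "arguments": {"moves": [[0,0,-0.1325,0,0,-0.042,10],[0,0,-0.1325,0,0,-0.042,10],[0,0,-0.1325,0,0,-0.042,10],[0,0,-0.1325,0,0,-0.042,10],[0,0,-0.1325,0,0,-0.042,10],[0,0,-0.1325,0,0,-0.042,10],[0,0,-0.1325,0,0,-0.042,10],[0,0,-0.1325,0,0,-0.042,10],[0,0,-0.1325,0,0,-0.042,10],[0,0,-0.1325,0,0,-0.042,10],[0,0,-0.1325,0,0,-0.042,10],[0,0,-0.1325,0,0,-0.042,10]]}}

```text
time: 15.75
tool_pos: [0.581, -0.0797, 0.1939]
ee_rot: [3.141, -0.0, 0.606]
wrist_force: [0.3, 0.6, 3.9]
width: 0.0136
```

```bash
python3 st.py
```

```text
t 15.75 j [-0.233  0.212  1.447 -0.     1.482 -0.839] tcp [ 0.581  -0.0797  0.1939] rot [ 3.1407e+00 -5.0000e-04  6.0640e-01] F [0.31 0.56 3.87] T [0.045 0.064 0.075] w 0.0136
```

Request:
{"name": "jog_arm", "arguments": {"moves": [[0,0,-0.1325,0,0,-0.042,10],[0,0,-0.1325,0,0,-0.042,10],[0,0,-0.1325,0,0,-0.042,10],[0,0,-0.1325,0,0,-0.042,10],[0,0,-0.1325,0,0,-0.042,10],[0,0,-0.1325,0,0,-0.042,10],[0,0,-0.1325,0,0,-0.042,10],[0,0,-0.1325,0,0,-0.042,10],[0,0,-0.1325,0,0,-0.042,10],[0,0,-0.1325,0,0,-0.042,10],[0,0,-0.1325,0,0,-0.042,10],[0,0,-0.1325,0,0,-0.042,10]]}}

```text
time: 17.25
tool_pos: [0.5809, -0.0795, 0.1934]
ee_rot: [-3.141, -0.0, -0.984]
wrist_force: [-0.6, 1.0, 3.7]
width: 0.0138
```

```bash
python3 st.py
```

```text
t 17.25 j [-0.233  0.212  1.448  0.     1.481  0.751] tcp [ 0.5809 -0.0795  0.1934] rot [-3.1411e+00 -4.0000e-04 -9.8350e-01] F [-0.62  1.04  3.67] T [0.208 0.162 0.096] w 0.0138
```

Request:
{"name": "jog_arm", "arguments": {"moves": [[0,0,0.1375,0,0,0.04,10],[0,0,0.1375,0,0,0.04,10],[0,0,0.1375,0,0,0.04,10],[0,0,0.1375,0,0,0.04,10],[0,0,0.1375,0,0,0.04,10],[0,0,0.1375,0,0,0.04,10],[0,0,0.1375,0,0,0.04,10],[0,0,0.1375,0,0,0.04,10],[0,0,0.1375,0,0,0.04,10],[0,0,0.1375,0,0,0.04,10],[0,0,0.1375,0,0,0.04,10],[0,0,0.1375,0,0,0.04,10]]}}

```text
time: 18.75
tool_pos: [0.581, -0.0797, 0.194]
ee_rot: [3.141, -0.001, 0.675]
wrist_force: [-0.5, 0.0, 3.3]
width: 0.0137
```

```bash
python3 st.py
```

```text
t 18.75 j [-0.233  0.212  1.447 -0.     1.482 -0.908] tcp [ 0.581  -0.0797  0.194 ] rot [ 3.1407e+00 -6.0000e-04  6.7480e-01] F [-0.52  0.01  3.3 ] T [ 0.061  0.002 -0.06 ] w 0.0137
```

Request:
{"name": "jog_arm", "arguments": {"moves": [[0,0,-0.12,0,0,-0.038,10],[0,0,-0.12,0,0,-0.038,10],[0,0,-0.12,0,0,-0.038,10],[0,0,-0.12,0,0,-0.038,10],[0,0,-0.12,0,0,-0.038,10],[0,0,-0.12,0,0,-0.038,10],[0,0,-0.12,0,0,-0.038,10],[0,0,-0.12,0,0,-0.038,10],[0,0,-0.12,0,0,-0.038,10],[0,0,-0.12,0,0,-0.038,10]]}}

```text
time: 20.0
tool_pos: [0.5809, -0.0795, 0.1936]
ee_rot: [-3.141, -0.001, -0.533]
wrist_force: [-0.9, 0.7, 3.8]
width: 0.0134
```

```bash
python3 st.py
```

```text
t 20.0 j [-0.233  0.212  1.447 -0.     1.481  0.3  ] tcp [ 0.5809 -0.0795  0.1936] rot [-3.1414e+00 -7.0000e-04 -5.3310e-01] F [-0.91  0.68  3.77] T [0.118 0.159 0.074] w 0.0134
```

Request:
{"name": "jog_arm", "arguments": {"moves": [[0,0,-0.12,0,0,-0.038,10],[0,0,-0.12,0,0,-0.038,10],[0,0,-0.12,0,0,-0.038,10],[0,0,-0.12,0,0,-0.038,10],[0,0,-0.12,0,0,-0.038,10],[0,0,-0.12,0,0,-0.038,10],[0,0,-0.12,0,0,-0.038,10]]}}

```text
time: 20.88
tool_pos: [0.5809, -0.0794, 0.1933]
ee_rot: [-3.141, -0.0, -1.373]
wrist_force: [-0.1, 0.8, 4.3]
width: 0.0137
```

```bash
python3 st.py
```

```text
t 20.875 j [-0.233  0.212  1.448  0.     1.481  1.14 ] tcp [ 0.5809 -0.0794  0.1933] rot [-3.1409e+00 -1.0000e-04 -1.3731e+00] F [-0.14  0.83  4.26] T [0.209 0.171 0.05 ] w 0.0137
```

Request:
{"name": "jog_arm", "arguments": {"moves": [[0,0,-0.06,0,0,-0.02,10],[0,0,-0.06,0,0,-0.02,10],[0,0,-0.06,0,0,-0.02,10],[0,0,0,0,0,0,10]]}}

```text
time: 21.38
tool_pos: [0.581, -0.0794, 0.1932]
ee_rot: [-3.141, 0.0, -1.549]
wrist_force: [-1.0, 0.6, 4.2]
width: 0.0135
```

```bash
python3 st.py
```

```text
t 21.375 j [-0.233  0.212  1.448  0.     1.481  1.316] tcp [ 0.581  -0.0794  0.1932] rot [-3.1407  0.     -1.5485] F [-0.98  0.63  4.18] T [0.223 0.177 0.053] w 0.0135
```

Request:
{"name": "jog_arm", "arguments": {"moves": [[0,0,-0.04,0,0,-0.01,10],[0,0,-0.04,0,0,-0.01,10],[0,0,0,0,0,0,10]]}}

```text
time: 21.75
tool_pos: [0.581, -0.0795, 0.1932]
ee_rot: [-3.141, 0.0, -1.628]
wrist_force: [-1.0, 1.3, 5.5]
width: 0.0135
```

```bash
python3 st.py
```

```text
t 21.75 j [-0.233  0.212  1.448  0.     1.48   1.395] tcp [ 0.581  -0.0795  0.1932] rot [-3.1406e+00  1.0000e-04 -1.6281e+00] F [-1.02  1.32  5.51] T [0.325 0.287 0.096] w 0.0135
```

Request:
{"name": "jog_arm", "arguments": {"moves": [[0,0,-0.04,0,0,-0.01,10],[0,0,-0.04,0,0,-0.01,10],[0,0,0,0,0,0,10]]}}

```text
time: 22.12
tool_pos: [0.581, -0.0795, 0.1931]
ee_rot: [-3.141, 0.0, -1.708]
wrist_force: [-1.5, 1.5, 5.6]
width: 0.014
```

```bash
python3 st.py
```

```text
t 22.125 j [-0.233  0.212  1.448  0.     1.48   1.475] tcp [ 0.581  -0.0795  0.1931] rot [-3.1406e+00  2.0000e-04 -1.7082e+00] F [-1.51  1.53  5.61] T [0.363 0.273 0.085] w 0.014
```

Request:
{"name": "jog_arm", "arguments": {"moves": [[0,0,-0.04,0,0,-0.01,10],[0,0,-0.04,0,0,-0.01,10],[0,0,0,0,0,0,10]]}}

```text
time: 22.5
tool_pos: [0.5811, -0.0795, 0.1931]
ee_rot: [-3.141, 0.0, -1.788]
wrist_force: [-1.4, 1.1, 5.0]
width: 0.0138
```

```bash
python3 st.py
```

```text
t 22.5 j [-0.233  0.212  1.448  0.     1.48   1.555] tcp [ 0.5811 -0.0795  0.1931] rot [-3.1406e+00  3.0000e-04 -1.7882e+00] F [-1.45  1.13  5.03] T [0.337 0.25  0.107] w 0.0138
```

Request:
{"name": "jog_arm", "arguments": {"moves": [[0,0,-0.04,-0.2,0.2,0,10],[0,0,-0.04,-0.1,0.1,0,10],[0,0,0,0,0,0,10]]}}

```text
time: 22.88
tool_pos: [0.5809, -0.0793, 0.1931]
ee_rot: [-3.14, 0.0, -1.868]
wrist_force: [-0.2, 1.1, 5.2]
width: 0.0136
```

```bash
python3 st.py
```

```text
t 22.875 j [-0.232  0.212  1.449 -0.     1.48   1.635] tcp [ 0.5809 -0.0793  0.1931] rot [-3.1401  0.     -1.8678] F [-0.19  1.11  5.19] T [0.302 0.152 0.072] w 0.0136
```

Request:
{"name": "jog_arm", "arguments": {"moves": [[0,0,-0.04,0,0,0,10],[0,0,-0.04,0,0,0,10],[0,0,0,0,0,0,10]]}}

```text
time: 23.25
tool_pos: [0.5809, -0.0793, 0.1931]
ee_rot: [-3.14, 0.0, -1.947]
wrist_force: [0.3, -0.1, 4.4]
width: 0.0138
```

```bash
python3 st.py
```

```text
t 23.25 j [-0.232  0.212  1.449 -0.     1.48   1.715] tcp [ 0.5809 -0.0793  0.1931] rot [-3.1401e+00  1.0000e-04 -1.9474e+00] F [ 0.34 -0.13  4.4 ] T [0.284 0.098 0.226] w 0.0138
```

Request:
{"name": "jog_arm", "arguments": {"moves": [[0,0,0,0,0,0,10]]}}

```text
time: 23.38
tool_pos: [0.5809, -0.0793, 0.1931]
ee_rot: [-3.14, 0.0, -1.947]
wrist_force: [0.3, 0.5, 5.1]
width: 0.0135
```

```bash
python3 st.py
```

```text
t 23.375 j [-0.232  0.212  1.449 -0.     1.48   1.715] tcp [ 0.5809 -0.0793  0.1931] rot [-3.1401e+00  1.0000e-04 -1.9472e+00] F [0.26 0.45 5.14] T [0.297 0.13  0.239] w 0.0135
```

The torque climbed from 0.08 to 0.235 N m within one small step and held there. That puts windup at about 0.117 rad and the tap at about 321°, so this is the bottom. Next I ease back a quarter turn.

Request:
{"name": "jog_arm", "arguments": {"moves": [[0,0,0.144,0,0,0.045,10],[0,0,0.144,0,0,0.045,10],[0,0,0.144,0,0,0.045,10],[0,0,0.144,0,0,0.045,10],[0,0,0.144,0,0,0.045,10],[0,0,0.144,0,0,0.045,10],[0,0,0.144,0,0,0.045,10],[0,0,0.144,0,0,0.045,10],[0,0,0.144,0,0,0.045,10],[0,0,0.144,0,0,0.045,10],[0,0,0.144,0,0,0.045,10],[0,0,0.144,0,0,0.045,10]]}}

```text
time: 24.88
tool_pos: [0.5808, -0.0796, 0.1936]
ee_rot: [3.141, -0.001, -0.216]
wrist_force: [-0.8, 0.1, 5.9]
width: 0.0137
```

```bash
python3 st.py
```

```text
t 24.875 j [-0.233  0.211  1.448 -0.     1.481 -0.017] tcp [ 0.5808 -0.0796  0.1936] rot [ 3.1412e+00 -1.3000e-03 -2.1560e-01] F [-0.75  0.08  5.93] T [ 0.064  0.111 -0.098] w 0.0137
```

Request:
{"name": "jog_arm", "arguments": {"moves": [[0,0,0,0,0,0,10],[0,0,0,0,0,0,40],[0,0,0,0,0,0,40],[0,0,0,0,0,0,40],[0,0,0,0,0,0,40],[0,0,0,0,0,15,40],[0,0,0,0,0,25,40],[0,0,0,0,0,40,40],[0,0,0,0,0,40,40],[0,0,0,0,0,20,40],[0,0,0,0,0,0,40],[0,0,0,0,0,0,40]]}}

```text
time: 26.38
tool_pos: [0.5803, -0.0792, 0.3322]
ee_rot: [-3.142, 0.001, -0.221]
wrist_force: [-0.6, 0.2, 0.4]
width: 0.0397
```

```bash
python3 st.py
python3 - <<'E'
from bench import *
from h import *
import pickle
c=get_calibration("wrist");im=snapshot("wrist"); cv2.imwrite("pics/w5.png",im[:,:,::-1]);pickle.dump(c,open('w5.pkl','wb'))
im=snapshot("scene"); cv2.imwrite("pics/s5.png",im[:,:,::-1])
E
python3 meas.py w5 190 115 320 250
```

```text
t 26.375 j [-0.232  0.164  1.227 -0.     1.751 -0.011] tcp [ 0.5803 -0.0792  0.3322] rot [-3.1416e+00  1.1000e-03 -2.2140e-01] F [-0.61  0.15  0.43] T [-0.038 -0.1   -0.028] w 0.0397
```

View pics/w5c.png

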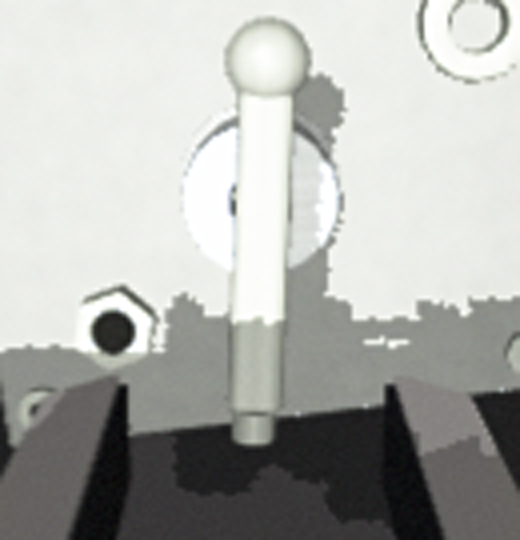

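View pics/s5.png

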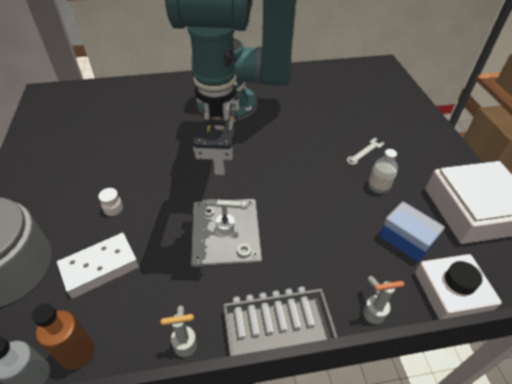

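Run:
```python
from h import *
import pickle
w=pickle.load(open('w5.pkl','rb'))
g=lambda x,y:np.array([x/4+190,y/4+115])
B=onz(w,g(268,58),.115);E1=onz(w,g(256.5,411),.1215);d=B-E1;u=d[:2]/np.hypot(*d[:2]);print(np.hypot(*d[:2]),np.degrees(np.arctan2(u[1],u[0])),B[:2]-.048*u,E1[:2]+.042*u)
```

```text
0.0886752056626982 75.48822314351787 [ 0.581397   -0.08024956] [ 0.58172896 -0.07896703]
```

```bash
python3 -c "
from bench import *
print(close_job())"
```

```text
the job is handed in; nothing more can be done
None
```

The job is handed in at about 26.5 s of the 72 s allowed. The tap was left in the hole, with the gripper open and raised clear.

**What I did:** I gripped the crossbar at its centre and turned it half a turn forward and a quarter back. I then let go, turned the gripper over, took hold again and repeated the half forward and quarter back. After that I went forward quickly to just short of the earliest possible bottom, and in 4.6° steps from there. I stopped when the wrist torque rose from about 0.08 to 0.235 N m and held. That is about 0.12 rad of windup, with the tap about 321° forward of its start. I eased it back a quarter turn from there and let go.

**Checks:**
- **First cycle:** the wrist camera put the bar 90.0° forward of its start, as it should be. I did not photograph the second cycle; its turns are worked out from the wrist angle and the windup.
- **Final angle:** the last wrist camera picture put the bar 230.5° forward of its start. I expected about 231°, so the last turn back was about 90°.
- **Side load:** the side force I read was never above about 2.2 N, roughly 0.6° of lean. The torque I read was never above 0.24 N m, against snapping at 0.4. I only took readings between moves, so brief peaks were not seen.
- **Upward force:** this crept to about 6 N while gripping and went back to zero after release.
- **Other things:** the rest of the bench looked unmoved in the last pictures, judged by eye and not measured.
- **Disagreement:** camera and force estimates of the tap's axis differed by about 1 to 1.5 mm. I went by the forces.

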